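# Make up a repair tray at the optician's bench

## Task

Make up the repair job: put the red spectacle case, the blue-handled pliers and the small blue spray bottle into the blue tray, lowering each one in rather than dropping it from above the rim, and leave the black case in its rack. When all three are in, set the green-knobbed status lever beside the tray straight up.

Things in the scene. Friction and masses are not known exactly. Their poses are not given: they have to be found in the camera images.
- rack: dark wooden rack, 75 (x) x 356 (y) x 68 high, fixed; origin at the centre of its underside. Two slots side by side (centres at its y = +87, -87), leaning 30 degrees from vertical with tops towards its -x (robot side); slot floor centre 65 above the bench at its x = 0; the slot walls cover the lowest 20 of a case. A case stands in each slot; which in which varies
- case_red: red hard spectacle case (dark seam, brass clasp on top), closed, 36 (x, thickness) x 150 (y, length) x 58 (z, height), 140 g, edges rounded 8; origin at its centre. At the start it stands on its long edge in one slot of the rack, so its own z leans 30 degrees from vertical, top towards the robot
- case_black: black hard spectacle case, same size and frame as the red one, standing in the rack's other slot; not part of the job
- pliers: flat-nose pliers lying flat, 152 long overall along their x, jaws at +x, 14 thick; blue plastic handles at -x. Origin on the bench-side face (underside); x runs from -75 (handle ends) to +78 (jaw tips); the steel joint, 24 wide, is at x = +20; at the origin they are about 34 wide over both handles, at x = -40 about 42
- spray: small closed blue bottle with white cap and paper label, standing upright, 38 diameter, 100 tall, 80 g; straight body up to about 60, narrower above; origin at the centre of its underside, z up
- station: aluminium base, 210 (x) x 385 (y) x 6, fixed to the bench, carrying the blue tray and the lever; origin on the bench under the tray's centre, lever on the +y side
- tray_floor (a point): centre of the blue tray's inner floor, 11 above the bench, axes as station. The tray is open on top, 190 (x) x 250 (y) outside, walls 5 thick, rim 51 above this floor
- lever_pivot (a point): centre of the lever's hinge, 40 above the bench and 175 from the tray's centre along the station's +y; the hinge axis is the station's y. The pivot stands between two grey cheeks 70 (x) long, 56 high, with 26 between them
- lever_knob (a point): centre of the lever's green ball knob, 30 diameter, 100 from the pivot along the lever, on a steel rod 10 thick
- lever (a joint): angle of the status lever in rad: 0 = straight up, negative = leaning towards the station's -x (the robot), positive = away, limits -1 and 1; stiff, stays where it is left. It starts leaning towards the robot
Mind the look-alikes: they are no part of the job. Several things have the shape of the case_red; the one meant has the colours described above. Of the things shaped like the pliers, the blue one is meant.

How it is judged:
On the way, in this order (a step that is already met when the one before it is completed fails the run):
1. the red case, the pliers and the spray bottle are all in the blue tray (x of case_red in the frame of tray_floor between -0.092 and 0.092 m and y of case_red in the frame of tray_floor between -0.122 and 0.122 m and z of case_red in the frame of tray_floor below 0.085 m and x of pliers in the frame of tray_floor between -0.092 and 0.092 m and y of pliers in the frame of tray_floor between -0.122 and 0.122 m and z of pliers in the frame of tray_floor below 0.06 m and x of spray in the frame of tray_floor between -0.092 and 0.092 m and y of spray in the frame of tray_floor between -0.122 and 0.122 m and z of spray in the frame of tray_floor below 0.05 m), for 0.2 s.
2. then the lever is set straight up (value of joint lever between -0.17 and 0.17 rad), for 0.2 s.
At the end, for the whole second after the job is handed in: Red case, pliers and spray bottle rest inside the tray's walls (above its floor: bottle underside under 50 mm, pliers underside under 60 mm, case centre under 85 mm; they may lie on one another), and the lever stands still within 0.17 rad of straight up (all of step 1 and all of step 2 and linear speed of each of case_red, pliers, spray below 0.03 m/s and velocity of joint lever between -0.05 and 0.05 rad/s); the robot touches nothing.
It fails at once if the black case is moved (over 30 mm) (distance of case_black from where it was at the start of the episode above 0.03 m).
It fails at once if the red case is dropped into the tray from above its rim (let go with its origin over 120 mm above the tray floor) (x of case_red in the frame of tray_floor between -0.092 and 0.092 m and y of case_red in the frame of tray_floor between -0.122 and 0.122 m and z of case_red in the frame of tray_floor between 0.12 and 0.45 m and contact force between the fingers and case_red below 0.02 N).
It fails at once if the pair of pliers is dropped into the tray from above its rim (let go with its origin over 90 mm above the tray floor) (x of pliers in the frame of tray_floor between -0.092 and 0.092 m and y of pliers in the frame of tray_floor between -0.122 and 0.122 m and z of pliers in the frame of tray_floor between 0.09 and 0.45 m and contact force between the fingers and pliers below 0.02 N).
It fails at once if the spray bottle is dropped into the tray from above its rim (let go with its origin over 90 mm above the tray floor) (x of spray in the frame of tray_floor between -0.092 and 0.092 m and y of spray in the frame of tray_floor between -0.122 and 0.122 m and z of spray in the frame of tray_floor between 0.09 and 0.45 m and contact force between the fingers and spray below 0.02 N).
It also fails if it takes over 72 s, if anything falls off the work surface, if the arm or the gripper's body presses on something with over 40 N, if the wrist force passes 120 N, or if a joint passes its speed limit or range.

## Robot

A 7-joint arm with a two-finger parallel gripper is mounted at the origin on the work surface. World frame = base frame: x ahead of the robot, y to its left, z up, the work surface at z = 0. Lengths are in m, angles in rad, forces in N, time in s.
With the tool pointing down it reaches from about 0.4 to 0.875 m from the base axis. Payload 19.3 kg.
Tool frame: the origin (TCP) lies on the centre line of the jaws, within the pads' length; the fingertips stand 14 mm ahead of it and the grasp point (between the pads) lies 5 mm behind it; z points along the fingers, y is the line along which they close (so a half turn about z gives the same grasp; the last joint's range is limited). The gripper opens to 85 mm and grips with 20 to 120 N. Pads are 22 mm wide; open, the fingers measure 114 mm over their backs; the gripper's body (76 mm by 85 mm) begins 54 mm behind the grasp point. The pads swing forward as they close: fully open they stand 13 mm farther back than shut.
Start: joints at [-1.391, 0.521, -0.036, 1.599, 0.021, 1.021, -0.113], TCP at [0.155, 0.606, 0.211] pointing down, gripper open.
Joint ranges: [-2.91, 2.91], [-0.3, 2.13], [-1.5, 1.42], [0.17, 2.43], [-1.26, 4.41], [0.16, 1.93], [-2.52, 2.52]. Speed limits (rad/s): [1.89, 1.89, 2.39, 2.39, 3.01, 3.01, 3.01].

## Interface

Orientations are given as [roll, pitch, yaw] about the fixed x, y, z axes, in that order (R = Rz(yaw) Ry(pitch) Rx(roll)).
In Python, from workcell import bot, grab_frame, regions_of gives the robot as it stands. The module is installed in compiled form; this text tells all that it offers.
- The arm moves only by the tool play_rows, never from a script. Its argument "plan" is a list of rows, each a list of 3 entries, a list of its own where there are three numbers: the shift along the tool's x, y, z in units of 2.5 cm (1.0 is 2.5 cm), then the turn, a rotation vector about the tool's x, y, z in units of 0.15 rad (1.0 is 0.15 rad), then the closure, from -1 (fully open) to 1 (shut). In form: [[[tx, ty, tz], [rx, ry, rz], jaw], ...]. A call has 1 to 20 rows; each row shifts and turns the commanded pose from where the row before left it, along the tool's axes as they then stand; what a row does not reach is not made up. A row lasts 1/8 s, in which the tool goes at most 62.5 mm and 10.7 degrees, less where a joint would pass 70% of its speed; a pose out of reach is approached as far as the arm can. A call with a number of a shift or a turn outside -1 to 1 is refused whole. A call with a gripper value outside its range is refused whole. The fingers move at their own pace and stop on an object; "newtons" is the grip in N (left out, the last holds). Time passes only in rows, so rows that do not move let the fingers close. It gives the time, the measured TCP pose, the force, the opening and the grip force at its end, in the units of the state.
- bot.observe(): the state, without advancing time (a new reading comes with each control period).
- grab_frame(name): name is "scene" or "top" or "wrist"; returns a dict with "pixels" (400x640x3 uint8, red, green, blue), "depth" (400x640 float32, m along the optical axis (not along the pixel's ray), 0 where there is no reading), "camera_matrix" (3x3 intrinsics, pixels), "R" (3x3) and "t" (3): a world point X has camera coordinates R X + t. Camera axes: x right, y down, z forward; pixel columns grow to the right and rows downward; lengths in m; the calibration is good to about 2 mm. A picture is of the moment at which its call begins.
- bot.job_done(): hands the job in; it is judged then, once.
Trained networks look in the newest picture that a camera, given by its name, has taken for a name from the list of things; names that differ only in an ending like _2 or _b are one class to them, and where a whole thing is asked for, a point or a joint stands for the part that bears it (a point fixed in the world has none). Each returns a list of dicts, best first, with "p" (0 to 1); they miss things now and then, are a little off and sometimes report something else, mostly with a low value. They report only what shows in the picture. A call takes as long as a camera call. They do not tell look-alikes from the thing itself.
- regions_of(thing, camera): "mask" (400x640 bool, what is visible of it) and "box" ([left, top, right, bottom] in pixels, round what is visible of it).
The state is a dict: "clock": time; "qpos": joint angles; "qd": joint speeds; "joint_efforts": joint torques, N m; "position": TCP position; "tool_rot": TCP orientation; "force": force on the tool from outside, world axes, zero at the start; "moment": the same for the moment, N m; "grip_width": finger opening in m; "finger_force": force on a finger pad.
Only numpy, scipy, OpenCV 4.12 (cv2) and the standard library are available. Lean on these libraries where they do the work, as an engineer would, in place of code of your own. Each camera call takes 0.05 s, during which the arm holds its last target. There are 200 camera calls.

## Working session

There is one attempt and no reset: what is moved stays moved. The work goes in short steps, Python scripts to look and compute and a tool call to move; the robot and the scene stay as the last step left them, time stands still between calls to the robot, and variables do not carry over. Pictures are saved under pics/ and viewed, at most 11 in all, crops included, and the job is handed in when it is done.

Besides the shell and the picture viewer there is one more tool, called after "Call:" by a JSON object that holds its "fn" and its "kwargs". play_rows: Moves the arm, as the interface text tells. Its arguments: {"type":"object","properties":{"plan":{"type":"array"},"newtons":{"type":"number"}},"required":["plan"]}

```bash
mkdir -p pics
cat > h.py <<'E'
import numpy as np, cv2
from workcell import bot, grab_frame, regions_of
def save(f,n,crop=None,s=1):
    im=f["pixels"][:,:,::-1]
    if crop: l,t,r,b=crop; im=im[t:b,l:r]
    cv2.imwrite("pics/"+n,cv2.resize(im,None,fx=s,fy=s))
def pts(f,mask=None):
    d=f["depth"]; v,u=np.nonzero((d>0)&(mask if mask is not None else True))
    z=d[v,u]; K=f["camera_matrix"]
    c=np.stack([(u-K[0,2])/K[0,0]*z,(v-K[1,2])/K[1,1]*z,z],1)
    return (c-f["t"])@f["R"],u,v
E
python3 - <<'E'
from h import *
s=bot.observe(); print({k:np.round(v,3).tolist() for k,v in s.items()})
for n in ("scene","top"):
    f=grab_frame(n); save(f,n+"0.png"); np.savez(n+"0.npz",**f)
    print(n,np.round(-f["R"].T@f["t"],3))
    for th in ("rack","case_red","pliers","spray","station","lever_knob","lever"):
        for r in regions_of(th,n):
            p,u,v=pts(f,r["mask"])
            if len(p): print(th,round(float(r["p"]),2),np.array(r["box"]).astype(int).tolist(),"med",np.round(np.median(p,0),3),"lo",np.round(np.percentile(p,2,0),3),"hi",np.round(np.percentile(p,98,0),3),"rgb",np.median(f["pixels"][v,u],0))
E
```

```text
{'clock': 0.0, 'qpos': [-1.391, 0.522, -0.036, 1.6, 0.021, 1.021, -0.113], 'qd': [-0.001, 0.0, 0.001, 0.001, -0.001, -0.001, -0.001], 'joint_efforts': [0.0, -92.712, 1.98, -36.993, 0.018, 0.008, 0.0], 'position': [0.154, 0.605, 0.211], 'tool_rot': [-3.14, 0.0, 2.892], 'force': [0.295, -0.482, -0.26], 'moment': [-0.012, -0.041, -0.021], 'finger_force': 0.0, 'grip_width': 0.085}
scene [ 0.974 -0.99   0.908]
rack 0.74 [263, 225, 380, 328] med [ 0.595 -0.29   0.016] lo [ 0.531 -0.434  0.003] hi [ 0.643 -0.093  0.095] rgb [66. 50. 43.]
rack 0.56 [395, 121, 416, 151] med [0.496 0.361 0.1  ] lo [ 0.434  0.353 -0.003] hi [0.555 0.554 0.126] rgb [107.  126.5 108.5]
rack 0.28 [320, 211, 370, 260] med [ 0.589 -0.184  0.109] lo [ 0.556 -0.244  0.077] hi [ 0.615 -0.101  0.122] rgb [43. 42. 44.]
case_red 0.91 [264, 246, 325, 300] med [ 0.557 -0.354  0.11 ] lo [ 0.524 -0.414  0.079] hi [ 0.581 -0.272  0.122] rgb [148.  53.  51.]
case_red 0.86 [168, 326, 244, 377] med [ 0.482 -0.572  0.035] lo [ 0.424 -0.631  0.008] hi [ 0.538 -0.507  0.039] rgb [ 79. 176. 171.]
pliers 0.97 [190, 222, 222, 259] med 
[... 1374 characters left out ...]
78 -0.001] hi [ 0.426 -0.242  0.019] rgb [100. 107. 161.]
pliers 0.52 [351, 240, 387, 250] med [ 0.248 -0.295  0.013] lo [ 0.234 -0.359 -0.   ] hi [ 0.273 -0.228  0.018] rgb [195. 191. 184.]
station 0.71 [158, 131, 274, 207] med [0.527 0.238 0.011] lo [0.41  0.054 0.001] hi [0.644 0.425 0.066] rgb [ 71. 111. 190.]
lever_knob 0.63 [309, 131, 411, 171] med [ 0.574 -0.252  0.063] lo [ 0.522 -0.424  0.002] hi [ 0.629 -0.081  0.101] rgb [86. 60. 50.]
lever_knob 0.52 [166, 154, 184, 178] med [0.499 0.363 0.1  ] lo [0.471 0.35  0.045] hi [0.559 0.38  0.127] rgb [ 96. 117.  96.]
lever 0.51 [166, 157, 183, 180] med [0.496 0.364 0.115] lo [0.471 0.353 0.046] hi [0.555 0.381 0.128] rgb [ 98. 124.  99.]
```

Run:
```python
from h import *
T=dict(np.load("top0.npz")); S=dict(np.load("scene0.npz"))
a=cv2.resize(T["pixels"][110:270,140:480,::-1],None,fx=2.3,fy=2.3,interpolation=cv2.INTER_CUBIC)
cv2.imwrite("pics/a.png",a)
b=cv2.resize(S["pixels"][100:390,150:470,::-1],None,fx=2,fy=2,interpolation=cv2.INTER_CUBIC)
cv2.imwrite("pics/b.png",b)
def rect(f,sel,name):
    p=f[sel]; r=cv2.minAreaRect(p[:,:2].astype(np.float32)); c=cv2.boxPoints(r)
    print(name,len(p),"c",np.round(r[0],3),"size",np.round(r[1],3),"ang",round(r[2],1),"med",np.round(np.median(p,0),3),"corners",np.round(c,3).tolist())
for n,f in (("top",T),("scene",S)):
    p,u,v=pts(f); h=cv2.cvtColor(f["pixels"],cv2.COLOR_RGB2HSV)[v,u]; H,Sa,V=h.T
    box=lambda x0,x1,y0,y1,z0,z1:(p[:,0]>x0)&(p[:,0]<x1)&(p[:,1]>y0)&(p[:,1]<y1)&(p[:,2]>z0)&(p[:,2]<z1)
    print("==",n)
    rect(p,box(.4,.66,.03,.45,.056,.068),"rim")
    rect(p,box(.4,.66,.03,.45,.004,.009),"base")
    rect(p,box(.34,.45,-.4,-.22,.006,.03),"pliers")
    rect(p,box(.34,.45,-.4,-.22,.006,.03)&(H>100)&(H<130)&(Sa>90),"pl blue")
    rect(p,box(.34,.45,-.4,-.22,.006,.03)&(Sa<70),"pl steel")
    rect(p,box(.5,.62,-.46,-.24,.07,.14)&((H<10)|(H>170))&(Sa>110),"red")
    rect(p,box(.5,.64,-.26,-.08,.075,.14),"black")
    rect(p,box(.38,.49,-.16,-.06,.02,.12),"spray")
    rect(p,box(.38,.49,-.16,-.06,.085,.12),"spraytop")
    rect(p,box(.4,.62,.3,.42,.09,.16),"knob")
    g=box(.4,.62,.3,.42,.05,.16)&(H>38)&(H<85)&(Sa>70)
    if g.sum(): rect(p,g,"kgreen"); print(np.round(p[g].min(0),3),np.round(p[g].max(0),3))
    rect(p,box(.5,.66,-.45,-.08,.01,.07),"rack")
```

```text
== top
rim 533 c [0.533 0.258] size [0.41  0.191] ang 78.6 med [0.545 0.244 0.061] corners [[0.39899998903274536, 0.07599999755620956], [0.5860000252723694, 0.03799999877810478], [0.6669999957084656, 0.4399999976158142], [0.4790000021457672, 0.4779999852180481]]
base 1968 c [0.53 0.24] size [0.419 0.26 ] ang 90.0 med [0.522 0.277 0.007] corners [[0.4000000059604645, 0.03099999949336052], [0.6600000262260437, 0.029999999329447746], [0.6600000262260437, 0.44999998807907104], [0.4000000059604645, 0.44999998807907104]]
pliers 291 c [ 0.397 -0.313] size [0.1   0.169] ang 0.7 med [ 0.394 -0.317  0.013] corners [[0.34599998593330383, -0.2290000021457672], [0.3479999899864197, -0.39800000190734863], [0.4480000138282776, -0.3970000147819519], [0.44600000977516174, -0.2280000001192093]]
pl blue 130 c [ 0.402 -0.341] size [0.038 0.078] ang 10.0 med [ 0.401 -0.342  0.013] corners [[0.37700000405311584, -0.3059999942779541], [0.39100000262260437, -0.382999986410141], [0.42800000309944153, -0.37700000405311584], [0.414000004529953, -0.30000001192092896]]
pl steel 148 c [ 0.397 -0.313] size [0.1   
[... 4612 characters left out ...]
0.3540000021457672], [0.5109999775886536, 0.3499999940395355], [0.5130000114440918, 0.37299999594688416], [0.4729999899864197, 0.37700000405311584]]
kgreen 54 c [0.485 0.364] size [0.023 0.026] ang 84.6 med [0.486 0.362 0.118] corners [[0.47099998593330383, 0.3540000021457672], [0.4970000088214874, 0.35199999809265137], [0.49900001287460327, 0.375], [0.4729999899864197, 0.37700000405311584]]
[0.472 0.353 0.104] [0.498 0.377 0.128]
rack 974 c [ 0.594 -0.259] size [0.362 0.067] ang 76.5 med [ 0.579 -0.409  0.038] corners [[0.5199999809265137, -0.42800000309944153], [0.5839999914169312, -0.4429999887943268], [0.6690000295639038, -0.09099999815225601], [0.6039999723434448, -0.07599999755620956]]
```

View pics/a.png

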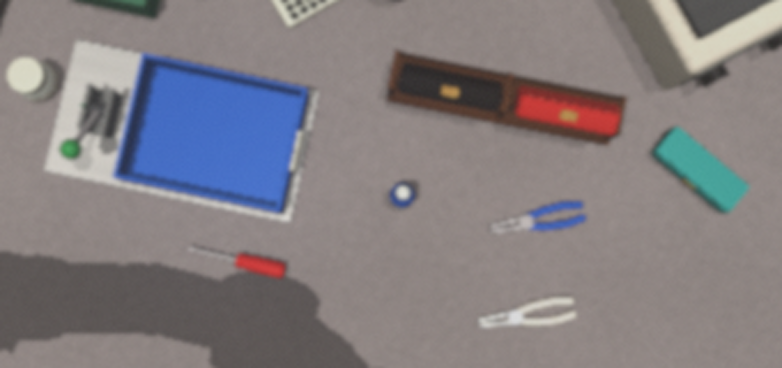

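View pics/b.png

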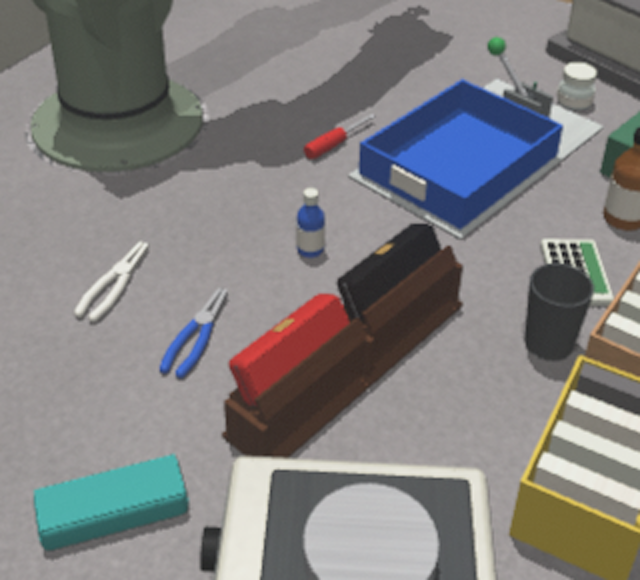

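Candidates, as scene pixels:
- **Case:** red in rack (295,272), black in rack (345,235), teal loose on the bench (206,351). I choose the red one.
- **Pliers:** blue (246,265), white (206,240). I choose the blue ones.
- **Spray:** blue bottle with white cap (303,212), pill jar (438,143), brown bottle (465,200). I choose the blue bottle.

One close crop will check the choice, along with a refined tray and lever fit.

```bash
cat >> h.py <<'E'
from scipy.spatial.transform import Rotation as Rn
def Rt(rpy): return Rn.from_euler("xyz",rpy)
def go(pos,rpy=None,p0=None,r0=None):
    "print turn (units .15) and then the shift (units 2.5cm) in the turned tool axes"
    s=bot.observe(); p0=np.array(s["position"] if p0 is None else p0); R0=Rt(s["tool_rot"] if r0 is None else r0)
    R1=Rt(rpy) if rpy is not None else R0
    print("turn",np.round((R0.inv()*R1).as_rotvec()/.15,2),"shift",np.round(R1.inv().apply(np.array(pos)-p0)/.025,2))
E
python3 - <<'E'
from h import *
S=dict(np.load("scene0.npz"));T=dict(np.load("top0.npz"))
cv2.imwrite("pics/c.png",cv2.resize(S["pixels"][190:310,180:380,::-1],None,fx=4,fy=4,interpolation=cv2.INTER_CUBIC))
for f in (T,S):
    p,u,v=pts(f); H,Sa,V=cv2.cvtColor(f["pixels"],cv2.COLOR_RGB2HSV)[v,u].T
    m=(p[:,2]>.05)&(p[:,2]<.07)&(p[:,0]>.38)&(p[:,0]<.68)&(p[:,1]>.02)&(p[:,1]<.36)&(H>100)&(H<125)&(Sa>100)
    r=cv2.minAreaRect(p[m][:,:2].astype(np.float32)); print("rim",m.sum(),np.round(r[0],3),np.round(r[1],3),r[2])
ax=-.190
for y in (-.18,-.195,):
    c=np.array([np.cos(y),np.sin(y)]); print(y,c)
p0=[.155,.606,.211]; D=[np.pi,0,1.72]
go([.48,.30,.211],D,p0,[-3.14,0,2.892])
go([.397,-.292,.10],None,[.48,.30,.211],D)
E
```

```text
rim 402 [0.518 0.184] [0.247 0.191] 78.59477233886719
rim 823 [0.52  0.185] [0.259 0.196] 78.33294677734375
-0.18 [ 0.98384369 -0.17902957]
-0.195 [ 0.98104767 -0.19376653]
turn [-0.01  0.01  7.81] shift [-14.04  11.04   0.  ]
turn [0. 0. 0.] shift [-22.92  -6.8    4.44]
```

View pics/c.png

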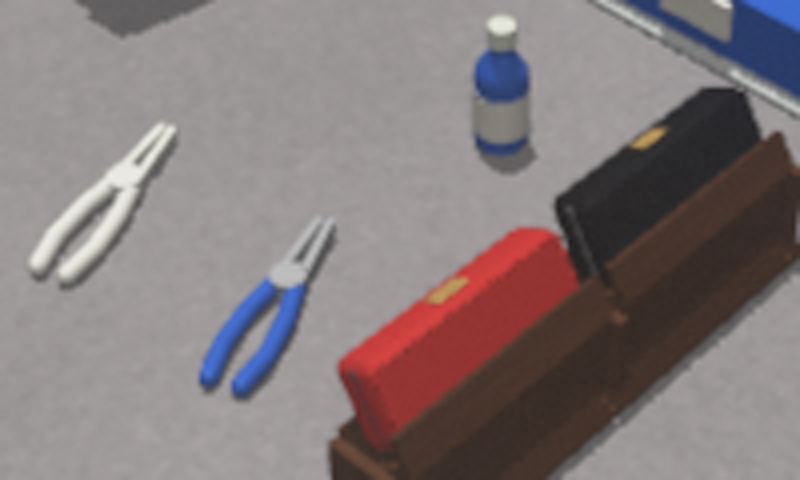

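The crop shows the blue pliers with the joint at (288,272), the red case with its brass clasp at (447,290), and the blue bottle at (500,90). The choices hold.

Call:
{"fn": "play_rows", "kwargs": {"plan": [[[0,0,0],[0,0,1],-1],[[0,0,0],[0,0,1],-1],[[0,0,0],[0,0,1],-1],[[0,0,0],[0,0,1],-1],[[0,0,0],[0,0,1],-1],[[0,0,0],[0,0,1],-1],[[0,0,0],[0,0,1],-1],[[0,0,0],[0,0,0.81],-1],[[-1,0.9,0],[0,0,0],-1],[[-1,0.9,0],[0,0,0],-1],[[-1,0.9,0],[0,0,0],-1],[[-1,0.9,0],[0,0,0],-1],[[-1,0.9,0],[0,0,0],-1],[[-1,0.9,0],[0,0,0],-1],[[-1,0.9,0],[0,0,0],-1],[[-1,0.9,0],[0,0,0],-1],[[-1,0.9,0],[0,0,0],-1],[[-1,0.9,0],[0,0,0],-1],[[-1,0.9,0],[0,0,0],-1],[[-1,0.9,0],[0,0,0],-1]]}}

```text
clock: 3.3
position: [0.467, 0.3485, 0.2114]
tool_rot: [3.141, -0.0, 1.72]
force: [-0.6, -0.4, -0.1]
grip_width: 0.0855
finger_force: 0.0
```

```bash
python3 -c "
from h import *
s=bot.observe(); print(s['position'],s['tool_rot'],s['qpos'],s['clock'])
go([.397,-.30,.15])"
```

```text
[0.46695859 0.34846593 0.21138925] [ 3.14149137e+00 -1.66724853e-04  1.72043174e+00] [-0.96484539  0.47129384  0.31333366  1.72830288 -0.17076447  0.96857326
 -0.43681447] 3.3
turn [0. 0. 0.] shift [-25.23  -6.63   2.45]
```

Call:
{"fn": "play_rows", "kwargs": {"plan": [[[-1,-0.1,0],[0,0,0],-1],[[-1,-0.1,0],[0,0,0],-1],[[-1,-0.1,0],[0,0,0],-1],[[-1,-0.1,0],[0,0,0],-1],[[-1,-0.1,0],[0,0,0],-1],[[-1,-0.2,0],[0,0,0],-1],[[-1,-0.2,0],[0,0,0],-1],[[-1,-0.2,0],[0,0,0],-1],[[-1,-0.2,0],[0,0,0],-1],[[-1,-0.2,0],[0,0,0],-1],[[-1,-0.2,0],[0,0,0],-1],[[-1,-0.2,0],[0,0,0],-1],[[-1,-0.2,0],[0,0,0],-1],[[-1,-0.2,0],[0,0,0],-1],[[-1,-0.2,0],[0,0,0],-1],[[-1,-0.2,0],[0,0,0],-1],[[-1,-0.2,0],[0,0,0],-1],[[-1,-0.2,0],[0,0,0],-1],[[-1,-0.2,0],[0,0,0],-1],[[-1,-0.2,0],[0,0,0],-1]]}}

```text
clock: 5.8
position: [0.4534, -0.1592, 0.2115]
tool_rot: [3.141, -0.0, 1.721]
force: [0.5, -0.8, 1.0]
grip_width: 0.0852
finger_force: 0.0
```

```bash
python3 -c "
from h import *
s=bot.observe(); print(s['position'],s['tool_rot'],s['qpos'],s['clock'])
f=grab_frame('wrist'); save(f,'w1.png')
p,u,v=pts(f); H,Sa,V=cv2.cvtColor(f['pixels'],cv2.COLOR_RGB2HSV)[v,u].T
m=(p[:,2]>.006)&(p[:,2]<.03)&(p[:,0]>.34)&(p[:,0]<.46)&(p[:,1]>-.41)&(p[:,1]<-.21)
q=p[m];r=cv2.minAreaRect(q[:,:2].astype(np.float32)); print(m.sum(),r, cv2.boxPoints(r).tolist())
for y in np.arange(-.39,-.22,.015):
  a=q[abs(q[:,1]-y)<.004]
  if len(a): print(round(y,3),a.min(0).round(3),a.max(0).round(3))
go([.397,-.292,.015])"
```

```text
[ 0.45336518 -0.15920277  0.21146892] [ 3.14115541e+00 -3.46341962e-04  1.72068512e+00] [-0.16414046  0.31999517  0.47618492  1.9875517  -0.18943955  0.87626263
  0.56310392] 5.8
1914 ((0.3972757160663605, -0.3082588315010071), (0.04079404100775719, 0.14978650212287903), 9.60638427734375) [[0.3646666407585144, -0.2378195971250534], [0.38966280221939087, -0.38550570607185364], [0.42988479137420654, -0.37869805097579956], [0.4048886299133301, -0.23101195693016052]]
-0.375 [ 0.392 -0.379  0.006] [ 0.426 -0.371  0.013]
-0.36 [ 0.385 -0.364  0.006] [ 0.426 -0.356  0.013]
-0.345 [ 0.384 -0.349  0.006] [ 0.424 -0.341  0.013]
-0.33 [ 0.381 -0.334  0.006] [ 0.42  -0.326  0.013]
-0.315 [ 0.38  -0.319  0.006] [ 0.417 -0.311  0.014]
-0.3 [ 0.38  -0.304  0.007] [ 0.41  -0.296  0.014]
-0.285 [ 0.379 -0.289  0.007] [ 0.404 -0.281  0.014]
-0.27 [ 0.379 -0.274  0.006] [ 0.398 -0.266  0.013]
-0.255 [ 0.376 -0.259  0.007] [ 0.394 -0.251  0.013]
-0.24 [ 0.375 -0.244  0.006] [ 0.39  -0.236  0.013]
turn [0. 0. 0.] shift [-4.8  -2.98  7.87]
```

View pics/w1.png

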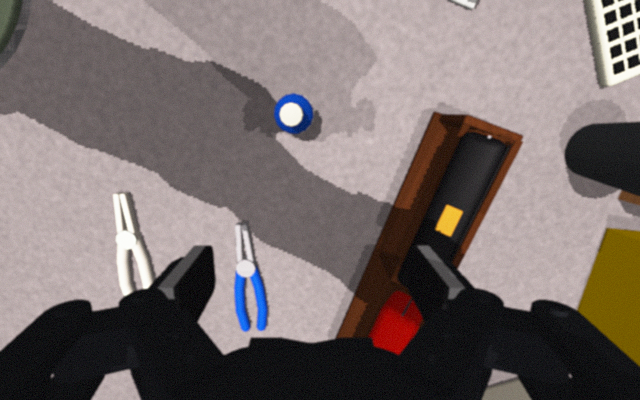

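The wrist view shows the pliers' joint at (246,268), the bottle at (293,113) and the red case under the right finger. Grasping the pliers at the joint.

Call:
{"fn": "play_rows", "kwargs": {"plan": [[[0,0,0],[0,0,-0.16],-1],[[-1,-0.66,0.6],[0,0,0],-1],[[-1,-0.66,0.6],[0,0,0],-1],[[-1,-0.66,0.6],[0,0,0],-0.5],[[-1,-0.66,0.6],[0,0,0],-0.5],[[-0.86,-0.65,0.6],[0,0,0],-0.5],[[0,0,1],[0,0,0],-0.3],[[0,0,1],[0,0,0],-0.2],[[0,0,1],[0,0,0],-0.2],[[0,0,1],[0,0,0],-0.2],[[0,0,0.7],[0,0,0],-0.2],[[0,0,0],[0,0,0],-0.2],[[0,0,0],[0,0,0],1],[[0,0,0],[0,0,0],1],[[0,0,0],[0,0,0],1],[[0,0,0],[0,0,0],1]], "newtons": 60}}

```text
clock: 7.85
position: [0.3942, -0.2922, 0.0191]
tool_rot: [3.141, 0.0, 1.744]
force: [0.1, 0.6, -0.3]
grip_width: -0.0004
finger_force: 0.0
```

```bash
python3 -c "
from h import *
s=bot.observe(); print(s['position'],s['tool_rot'],s['qpos'],s['clock'])
yaw=-.198; c=np.array([.518,.184]); R=np.array([[np.cos(yaw),-np.sin(yaw)],[np.sin(yaw),np.cos(yaw)]])
for l in ([-.055,.0],[-.06,.02],[.045,-.035],[.05,.09]): print(l,c+R@l)
p=np.array(s['position'])
go([p[0],p[1],.12]); go([.468,.22,.13],[np.pi,0,1.769-.396]); go([.468,.22,.13])
"
```

```text
[ 0.39420997 -0.29219569  0.01905577] [3.14124794e+00 2.29949681e-04 1.74436723e+00] [ 0.30087849  0.65663342  0.29139874  2.09360936 -0.41898278  0.44582652
  1.08969378] 7.85
[-0.055, 0.0] [0.46407459 0.19481898]
[-0.06, 0.02] [0.46310646 0.21541177]
[0.045, -0.035] [0.55523598 0.14083194]
[0.05, 0.09] [0.58472689 0.26240614]
turn [0. 0. 0.] shift [-0.    0.   -4.04]
turn [0.   0.   2.48] shift [20.67 -1.13 -4.44]
turn [0. 0. 0.] shift [19.67  6.45 -4.44]
```

```bash
python3 -c "
from h import *
f=grab_frame('scene'); cv2.imwrite('pics/d.png',cv2.resize(f['pixels'][200:310,180:330,::-1],None,fx=5,fy=5,interpolation=cv2.INTER_CUBIC))
p,u,v=pts(f)
m=(p[:,2]>.006)&(p[:,2]<.02)&(p[:,0]>.34)&(p[:,0]<.46)&(p[:,1]>-.41)&(p[:,1]<-.21)
q=p[m]
for y in np.arange(-.39,-.22,.015):
  a=q[abs(q[:,1]-y)<.004]
  if len(a): print(round(y,3),a.min(0).round(3),a.max(0).round(3))
"
```

```text
-0.39 [ 0.403 -0.386  0.006] [ 0.404 -0.386  0.013]
-0.375 [ 0.391 -0.379  0.006] [ 0.428 -0.371  0.014]
-0.36 [ 0.388 -0.364  0.006] [ 0.426 -0.356  0.015]
-0.345 [ 0.382 -0.349  0.007] [ 0.426 -0.341  0.015]
-0.33 [ 0.382 -0.334  0.008] [ 0.421 -0.326  0.016]
-0.315 [ 0.382 -0.319  0.007] [ 0.416 -0.311  0.015]
-0.3 [ 0.383 -0.304  0.008] [ 0.41  -0.296  0.016]
-0.285 [ 0.383 -0.288  0.01 ] [ 0.402 -0.282  0.016]
-0.27 [ 0.384 -0.273  0.007] [ 0.398 -0.267  0.014]
-0.255 [ 0.383 -0.257  0.007] [ 0.395 -0.252  0.014]
-0.24 [ 0.377 -0.244  0.006] [ 0.39  -0.236  0.014]
```

View pics/d.png

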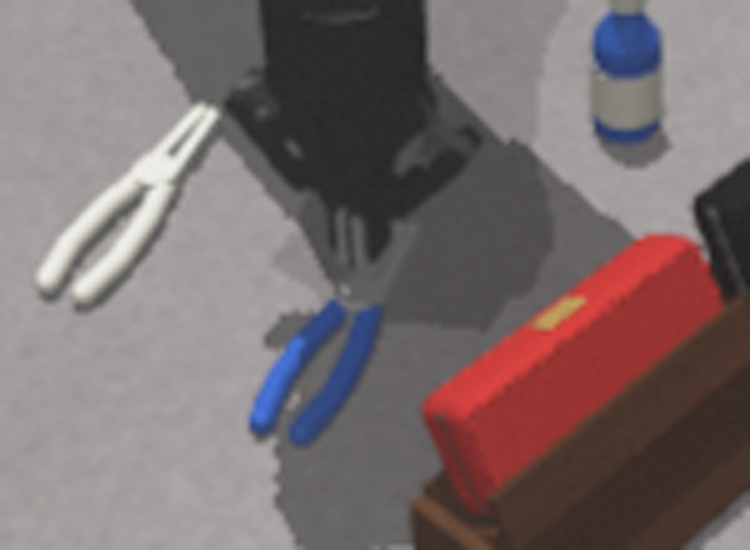

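The picture shows the fingers shut at (345,250), just above the joint at (345,290). The pliers have not moved. Checking the true fingertip height.

```bash
python3 -c "
from h import *
for n in ('scene','wrist'):
  f=grab_frame(n)
  p,u,v=pts(f); V=f['pixels'][v,u].max(1)
  m=(abs(p[:,0]-.394)<.04)&(abs(p[:,1]+.292)<.025)&(p[:,2]<.08)&(p[:,2]>.004)
  q=p[m]
  print(n,m.sum())
  for z in np.arange(.004,.08,.004):
    a=q[(q[:,2]>=z)&(q[:,2]<z+.004)]
    if len(a): print(round(z,3),len(a),a.min(0).round(3),a.max(0).round(3))
"
```

```text
scene 274
0.004 23 [ 0.384 -0.317  0.004] [ 0.416 -0.267  0.008]
0.008 52 [ 0.38  -0.317  0.009] [ 0.415 -0.27   0.012]
0.012 68 [ 0.381 -0.317  0.012] [ 0.416 -0.268  0.016]
0.016 5 [ 0.388 -0.314  0.016] [ 0.401 -0.287  0.018]
0.036 1 [ 0.402 -0.299  0.038] [ 0.402 -0.299  0.038]
0.04 5 [ 0.393 -0.303  0.042] [ 0.402 -0.299  0.044]
0.044 8 [ 0.386 -0.305  0.045] [ 0.406 -0.281  0.047]
0.048 15 [ 0.386 -0.305  0.048] [ 0.409 -0.287  0.052]
0.052 18 [ 0.382 -0.306  0.052] [ 0.41  -0.296  0.056]
0.056 14 [ 0.385 -0.304  0.056] [ 0.41  -0.281  0.06 ]
0.06 16 [ 0.385 -0.306  0.06 ] [ 0.41  -0.285  0.064]
0.064 15 [ 0.385 -0.305  0.064] [ 0.409 -0.285  0.068]
0.068 12 [ 0.393 -0.304  0.068] [ 0.411 -0.294  0.072]
0.072 11 [ 0.387 -0.305  0.072] [ 0.41  -0.294  0.076]
0.076 11 [ 0.386 -0.305  0.077] [ 0.41  -0.296  0.079]
wrist 4271
0.004 67 [ 0.38  -0.304  0.004] [ 0.408 -0.276  0.008]
0.008 835 [ 0.378 -0.304  0.008] [ 0.408 -0.267  0.012]
0.012 799 [ 0.379 -0.299  0.012] [ 0.404 -0.267  0.014]
0.04 51 [ 0.386 -0.283  0.041] [ 0.402 -0.279  0.044]
0.044 176 [ 0.381 -0.286  0.044] [ 0.406 -0.279  0.048]
0.048 233 [ 0.38  -0.287  0.048] [ 0.407 -0.279  0.052]
0.052 233 [ 0.38  -0.287  0.052] [ 0.407 -0.279  0.056]
0.056 264 [ 0.38  -0.287  0.056] [ 0.407 -0.279  0.06 ]
0.06 291 [ 0.38  -0.287  0.06 ] [ 0.407 -0.279  0.064]
0.064 276 [ 0.38  -0.287  0.064] [ 0.407 -0.279  0.068]
0.068 188 [ 0.38  -0.287  0.068] [ 0.407 -0.279  0.072]
0.072 611 [ 0.387 -0.302  0.072] [ 0.401 -0.278  0.076]
0.076 247 [ 0.375 -0.301  0.076] [ 0.413 -0.276  0.08 ]
```

The fingertips are really at z ≈ 0.041, about 36 mm higher than the tool numbers imply. I measured this in two cameras, and xy agrees. I'll open, go 35 mm lower and grip again.

Call:
{"fn": "play_rows", "kwargs": {"plan": [[[0,0,0],[0,0,0],-0.3],[[0,0,0],[0,0,0],-0.3],[[0,0,0],[0,0,0],-0.3],[[0,0,0.7],[0,0,0],-0.3],[[0,0,0.7],[0,0,0],-0.3],[[0,0,0],[0,0,0],0],[[0,0,0],[0,0,0],1],[[0,0,0],[0,0,0],1],[[0,0,0],[0,0,0],1]]}}

```text
clock: 9.12
position: [0.394, -0.2925, -0.0156]
tool_rot: [3.141, 0.0, 1.744]
force: [-2.8, -0.1, 7.5]
grip_width: 0.0243
finger_force: 57.7
```

```bash
python3 -c "
from h import *
s=bot.observe();p0=s['position'];print(s['qpos'])
go([p0[0],p0[1],.10]); go([.466,.212,.10],[np.pi,0,1.744-.396])
for n in ('scene','wrist'):
  f=grab_frame(n)
  p,u,v=pts(f)
  q=p[(abs(p[:,0]-.394)<.04)&(abs(p[:,1]+.292)<.03)&(p[:,2]<.05)&(p[:,2]>-.01)]
  for z in np.arange(-.008,.04,.004):
    a=q[(q[:,2]>=z)&(q[:,2]<z+.004)]
    if len(a): print(round(z,3),len(a),a.min(0).round(3),a.max(0).round(3))
"
```

```text
[ 0.33874285  0.72083448  0.24106979  2.09704222 -0.44816921  0.37161826
  1.1155158 ]
turn [0. 0. 0.] shift [-0.    0.   -4.62]
turn [0.   0.   2.64] shift [20.32 -1.65 -4.62]
-0.008 6 [ 0.37  -0.315 -0.005] [ 0.432 -0.268 -0.004]
-0.004 159 [ 0.354 -0.322 -0.004] [ 0.434 -0.262 -0.   ]
0.0 83 [ 0.354 -0.322  0.   ] [ 0.434 -0.263  0.004]
0.004 12 [ 0.39  -0.319  0.004] [ 0.416 -0.292  0.008]
0.008 54 [ 0.378 -0.321  0.008] [ 0.418 -0.273  0.012]
0.012 75 [ 0.372 -0.321  0.012] [ 0.418 -0.274  0.016]
0.016 25 [ 0.375 -0.306  0.016] [ 0.422 -0.28   0.02 ]
0.02 24 [ 0.374 -0.308  0.02 ] [ 0.421 -0.28   0.024]
0.024 22 [ 0.369 -0.309  0.024] [ 0.422 -0.286  0.028]
0.028 19 [ 0.373 -0.306  0.028] [ 0.422 -0.284  0.032]
0.032 17 [ 0.372 -0.309  0.032] [ 0.421 -0.286  0.036]
0.036 15 [ 0.372 -0.308  0.036] [ 0.42  -0.288  0.04 ]
-0.004 7966 [ 0.354 -0.322 -0.004] [ 0.434 -0.262 -0.   ]
0.0 181 [ 0.354 -0.32   0.   ] [ 0.434 -0.262  0.004]
0.004 137 [ 0.377 -0.322  0.004] [ 0.41  -0.263  0.008]
0.008 2964 [ 0.369 -0.322  0.008] [ 0.418 -0.262  0.012]
0.012 2449 [ 0.368 -0.322  0.012] [ 0.419 -0.262  0.016]
0.016 306 [ 0.368 -0.304  0.016] [ 0.419 -0.277  0.02 ]
0.02 322 [ 0.368 -0.304  0.02 ] [ 0.419 -0.277  0.024]
0.024 350 [ 0.368 -0.304  0.024] [ 0.419 -0.277  0.028]
0.028 382 [ 0.368 -0.304  0.028] [ 0.419 -0.277  0.032]
0.032 312 [ 0.368 -0.304  0.032] [ 0.419 -0.277  0.036]
0.036 385 [ 0.374 -0.305  0.036] [ 0.411 -0.277  0.04 ]
```

Gripped at 24 mm, matching the joint's width. Lifting and carrying over the tray.

Call:
{"fn": "play_rows", "kwargs": {"plan": [[[0,0,-0.9],[0,0,0],1],[[0,0,-1],[0,0,0],1],[[0,0,-1],[0,0,0],1],[[0,0,-1],[0,0,0.8],1],[[0,0,-1],[0,0,0.8],1],[[0,0,-1],[0,0,0.87],1],[[1,-0.03,0],[0,0,0],1],[[1,-0.03,0],[0,0,0],1],[[1,-0.03,0],[0,0,0],1],[[1,-0.03,0],[0,0,0],1],[[1,-0.03,0],[0,0,0],1],[[1,-0.03,0],[0,0,0],1],[[1,-0.03,0],[0,0,0],1],[[1,-0.03,0],[0,0,0],1],[[1,-0.03,0],[0,0,0],1],[[1,-0.03,0],[0,0,0],1],[[1,-0.03,0],[0,0,0],1],[[1,-0.03,0],[0,0,0],1],[[1,-0.03,0],[0,0,0],1],[[1,-0.03,0],[0,0,0],1]]}}

```text
clock: 11.72
position: [0.4524, 0.0541, 0.1316]
tool_rot: [3.141, -0.001, 1.374]
force: [0.9, 0.5, -1.0]
grip_width: 0.0245
finger_force: 57.9
```

```bash
python3 -c "
from h import *
go([.483,.212,-.001]); f=grab_frame('scene');save(f,'e.png',(250,90,450,240),4)"
```

```text
turn [0. 0. 0.] shift [ 6.43 -0.04  5.31]
```

View pics/e.png

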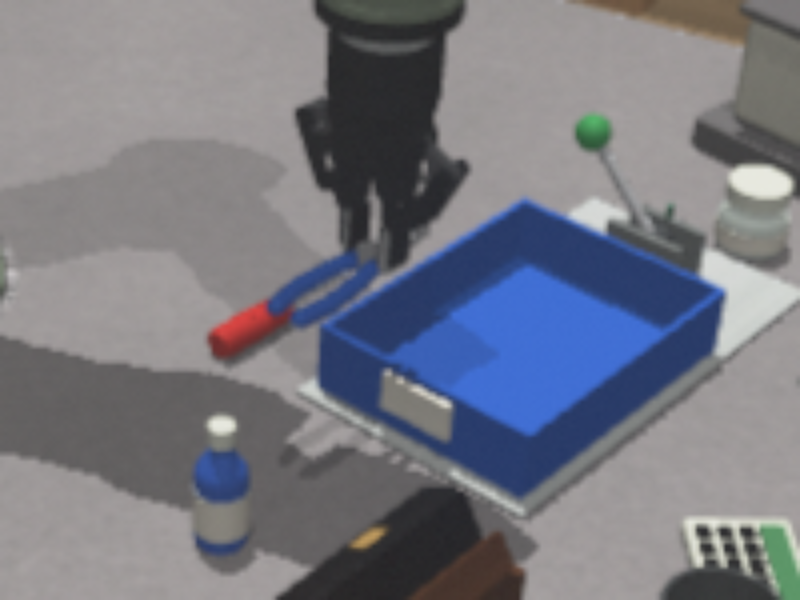

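The pliers hang level in the jaws at (365,260); the tray and the knob at (593,130) are clear. Lowering in.

Call:
{"fn": "play_rows", "kwargs": {"plan": [[[1,0,0],[0,0,0],1],[[1,0,0],[0,0,0],1],[[1,0,0],[0,0,0],1],[[1,0,0],[0,0,0],1],[[1,0,0],[0,0,0],1],[[1,0,0],[0,0,0],1],[[0.43,0,0],[0,0,0],1],[[0,0,1],[0,0,0],1],[[0,0,1],[0,0,0],1],[[0,0,1],[0,0,0],1],[[0,0,1],[0,0,0],1],[[0,0,0.7],[0,0,0],1],[[0,0,0.5],[0,0,0],1],[[0,0,0],[0,0,0],1],[[0,0,0],[0,0,0],-0.1],[[0,0,0],[0,0,0],-0.1],[[0,0,-1],[0,0,0],-0.1],[[0,0,-1],[0,0,0],-0.1],[[0,0,-1],[0,0,0],-0.1],[[0,0,-1],[0,0,0],-0.1]]}}

```text
clock: 14.28
position: [0.4838, 0.2108, 0.1026]
tool_rot: [3.141, -0.001, 1.374]
force: [1.4, -0.1, -0.4]
grip_width: 0.0469
finger_force: 0.0
```

```bash
python3 -c "
from h import *
f=grab_frame('top');p,u,v=pts(f); 
yaw=-.198; R=np.array([[np.cos(yaw),-np.sin(yaw)],[np.sin(yaw),np.cos(yaw)]])
l=(p[:,:2]-[.518,.184])@R
m=(abs(l[:,0])<.084)&(abs(l[:,1])<.115)&(p[:,2]>.016)&(p[:,2]<.05)
print(m.sum(),np.percentile(l[m],[3,50,97],axis=0).round(3),np.percentile(p[m,2],[3,97]))
s=bot.observe();print(s['qpos'],s['grip_width'])
z=s['position'][2]
# bottle, yaw for radial grasp 
go([.428,-.099,.13],[np.pi,0,1.374])
go([.428,-.099,.13],[np.pi,0,1.57])"
```

```text
305 [[-0.069 -0.093]
 [-0.034 -0.016]
 [ 0.061  0.043]] [0.01618684 0.02809089]
[-0.9144384   0.58595486  0.546334    1.96986318 -0.45995517  0.70561691
 -0.28342592] 0.04677414769374995
turn [ 0.02 -0.02 -0.  ] shift [-12.61   0.19  -0.99]
turn [ 0.02 -0.02 -1.31] shift [-12.41  -2.27  -0.99]
```

Call:
{"fn": "play_rows", "kwargs": {"plan": [[[-1,0,0],[0,0,0],-1],[[-1,0,0],[0,0,0],-1],[[-1,0,0],[0,0,0],-1],[[-1,0,0],[0,0,0],-1],[[-1,0,0],[0,0,0],-1],[[-1,0,0],[0,0,0],-1],[[-1,0,0],[0,0,0],-1],[[-1,0,0],[0,0,0],-1],[[-1,0,0],[0,0,0],-1],[[-1,0,0],[0,0,0],-1],[[-1,0.1,0],[0,0,0],-1],[[-1,0.1,0],[0,0,0],-1],[[-0.65,0,0],[0,0,0],-1]]}}

```text
clock: 15.95
position: [0.4268, -0.1015, 0.1017]
tool_rot: [3.141, -0.0, 1.373]
force: [0.4, -0.3, -0.5]
grip_width: 0.0855
finger_force: 0.0
```

```bash
python3 -c "
from h import *
go([.4285,-.100,.014]); f=grab_frame('wrist'); p,u,v=pts(f)
m=(abs(p[:,0]-.43)<.04)&(abs(p[:,1]+.1)<.04)&(p[:,2]>.01)&(p[:,2]<.11)
q=p[m]
for z in np.arange(.01,.11,.01):
    a=q[(q[:,2]>=z)&(q[:,2]<z+.01)]
    if len(a): print(round(z,3),len(a),a.min(0).round(3),a.max(0).round(3))
m=(p[:,2]>.1)&(np.linalg.norm(p[:,:2]-[.43,-.1],axis=1)<.07); print('finger zmin',p[m].min(0))
"
```

```text
turn [0. 0. 0.] shift [0.07 0.05 3.51]
0.01 78 [ 0.411 -0.097  0.011] [ 0.448 -0.079  0.02 ]
0.02 103 [ 0.412 -0.093  0.02 ] [ 0.447 -0.079  0.03 ]
0.03 117 [ 0.412 -0.093  0.03 ] [ 0.447 -0.079  0.04 ]
0.04 193 [ 0.41  -0.099  0.04 ] [ 0.448 -0.079  0.05 ]
0.05 231 [ 0.411 -0.112  0.05 ] [ 0.447 -0.08   0.06 ]
0.06 953 [ 0.411 -0.113  0.06 ] [ 0.446 -0.08   0.07 ]
0.07 524 [ 0.415 -0.107  0.07 ] [ 0.441 -0.086  0.079]
0.08 91 [ 0.419 -0.097  0.083] [ 0.438 -0.089  0.09 ]
0.09 984 [ 0.419 -0.108  0.09 ] [ 0.438 -0.089  0.1  ]
0.1 6 [ 0.422 -0.104  0.1  ] [ 0.435 -0.09   0.1  ]
finger zmin [ 0.36026597 -0.12532475  0.10008512]
```

Call:
{"fn": "play_rows", "kwargs": {"newtons": 35, "plan": [[[0.1,0.08,0.9],[0,0,0],-1],[[0,0,1],[0,0,0],-0.8],[[0,0,1],[0,0,0],-0.7],[[0,0,0.6],[0,0,0],-0.6],[[0,0,0],[0,0,0],0],[[0,0,0],[0,0,0],1],[[0,0,0],[0,0,0],1],[[0,0,0],[0,0,0],1]]}}

```text
clock: 17.0
position: [0.4296, -0.0983, 0.0144]
tool_rot: [3.141, -0.0, 1.374]
force: [-1.9, -0.4, 9.7]
grip_width: 0.0369
finger_force: 35.7
```

```bash
python3 -c "
from h import *
go([.5745,.2624,.13]);go([.5745,.2624,.028])"
```

```text
turn [0. 0. 0.] shift [15.28  2.87 -4.62]
turn [0. 0. 0.] shift [15.28  2.86 -0.54]
```

Call:
{"fn": "play_rows", "kwargs": {"plan": [[[0,0,-0.8],[0,0,0],1],[[0,0,-1],[0,0,0],1],[[0,0,-1],[0,0,0],1],[[0,0,-1],[0,0,0],1],[[0.7,0.1,-0.8],[0,0,0],1],[[1,0.2,0],[0,0,0],1],[[1,0.2,0],[0,0,0],1],[[1,0.2,0],[0,0,0],1],[[1,0.2,0],[0,0,0],1],[[1,0.2,0],[0,0,0],1],[[1,0.2,0],[0,0,0],1],[[1,0.2,0],[0,0,0],1],[[1,0.2,0],[0,0,0],1],[[1,0.2,0],[0,0,0],1],[[1,0.2,0],[0,0,0],1],[[1,0.2,0],[0,0,0],1],[[1,0.2,0],[0,0,0],1],[[1,0.2,0],[0,0,0],1],[[1,0.17,0],[0,0,0],1],[[0.6,0,0],[0,0,0],1]]}}

```text
clock: 19.5
position: [0.5745, 0.2639, 0.1288]
tool_rot: [3.141, -0.0, 1.375]
force: [-0.1, -0.1, -1.2]
grip_width: 0.0368
finger_force: 35.5
```

```bash
python3 -c "
from h import *
go([.5745,.2624,.028])"
```

```text
turn [0. 0. 0.] shift [-0.06  0.01  4.03]
```

Call:
{"fn": "play_rows", "kwargs": {"plan": [[[0,0,1],[0,0,0],1],[[0,0,1],[0,0,0],1],[[0,0,1],[0,0,0],1],[[0,0,0.6],[0,0,0],1],[[0,0,0.43],[0,0,0],1],[[0,0,0],[0,0,0],1],[[0,0,0],[0,0,0],-0.2],[[0,0,0],[0,0,0],-0.2],[[0,0,0],[0,0,0],-0.2],[[0,0,-0.8],[0,0,0],-0.2],[[0,0,-1],[0,0,0],-0.2],[[0,0,-1],[0,0,0],-0.2],[[0,0,-1],[0,0,0],-0.2],[[0,0,-1],[0,0,0],-0.2],[[0,0,-1],[0,0,0],-0.2]]}}

```text
clock: 21.38
position: [0.5745, 0.2626, 0.1754]
tool_rot: [3.141, -0.001, 1.373]
force: [-0.8, 0.6, 0.1]
grip_width: 0.0514
finger_force: 0.0
```

```bash
cat > case.py <<'E'
from h import *
y=-.182; u=np.array([np.cos(y),np.sin(y),0])
zc=-.5*u+np.array([0,0,.866]); tz=-zc
ty=np.cross(zc,np.array([-np.sin(y),np.cos(y),0])); ty=-ty  # case +-x
E
python3 - <<'E'
from h import *
y=-.182; u=np.array([np.cos(y),np.sin(y),0]); l=np.array([-np.sin(y),np.cos(y),0])
zc=-.5*u+np.array([0,0,.866]); tz=-zc
tx=l; ty=np.cross(tz,tx)
print("ty",ty)
R=Rn.from_matrix(np.stack([tx,ty,tz],1)); rpy=R.as_euler("xyz"); print("rpy",rpy.round(3))
s=bot.observe(); print(s["qpos"].round(2),s["clock"])
C=np.array([.549,-.337,.090]); 
# lens view for case from top & scene after hand is away
for n in ("top","scene"):
    f=grab_frame(n); p,uu,v=pts(f); H,Sa,V=cv2.cvtColor(f["pixels"],cv2.COLOR_RGB2HSV)[v,uu].T
    m=((H<10)|(H>170))&(Sa>110)&(abs(p[:,0]-.55)<.07)&(abs(p[:,1]+.337)<.1)&(p[:,2]>.06)
    q=(p[m]-C)@np.stack([np.cross(l,zc),l,zc],1)
    print(n,m.sum(),"case-frame lo",np.percentile(q,2,0).round(3),"hi",np.percentile(q,98,0).round(3))
A=C+.16*zc; print("pre",A.round(3))
go(A,rpy); go([A[0],A[1],.2],None)
f=grab_frame("scene"); save(f,"g.png",(250,90,450,240),4)
E
```

```text
ty [ 0.85169685 -0.15674332  0.5       ]
rpy [2.618 0.    1.389]
[-0.9   0.65  0.59  1.64 -0.42  0.98 -0.37] 21.375
top 679 case-frame lo [-0.012 -0.077 -0.028] hi [0.028 0.075 0.031]
scene 1417 case-frame lo [-0.006 -0.077 -0.014] hi [0.025 0.068 0.027]
pre [ 0.47  -0.323  0.229]
turn [-3.47  0.01 -0.11] shift [-23.8    1.11  -1.74]
turn [0. 0. 0.] shift [-23.79   0.46  -0.99]
```

View pics/g.png

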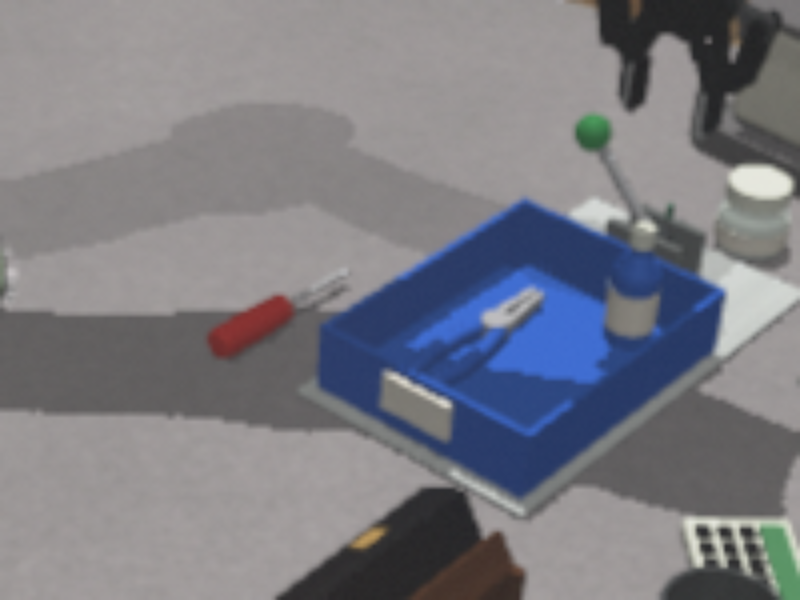

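Pliers (510,310) and bottle (635,280) are in the tray, and the lever is untouched. Now the red case.

```bash
python3 -c "
from h import *
go([.506,-.329,.18],[2.618,0,1.389])"
```

```text
turn [-3.48  0.01 -0.1 ] shift [-23.79   1.45   0.62]
```

Call:
{"fn": "play_rows", "kwargs": {"plan": [[[0,0,0],[-0.86,0,0],-1],[[0,0,0],[-0.87,0,0],-1],[[0,0,0],[-0.87,0,0],-1],[[0,0,0],[-0.87,0,-0.11],-1],[[-1,0,0],[0,0,0],-1],[[-1,0,0],[0,0,0],-1],[[-1,0,0],[0,0,0],-1],[[-1,0,0],[0,0,0],-1],[[-1,0,0],[0,0,0],-1],[[-1,0,0],[0,0,0],-1],[[-1,0,0],[0,0,0],-1],[[-1,0,0],[0,0,0],-1],[[-1,0,0],[0,0,0],-1],[[-1,0,0],[0,0,0],-1],[[-1,0,0],[0,0,0],-1],[[-1,0,0],[0,0,0],-1],[[-1,0,0],[0,0,0],-1],[[-1,0,0],[0,0,0],-1],[[-1,0,0],[0,0,0],-1],[[-1,0,0],[0,0,0],-1]]}}

```text
clock: 24.02
position: [0.5038, -0.1165, 0.1822]
tool_rot: [2.636, 0.011, 1.387]
force: [0.7, 0.1, -0.7]
grip_width: 0.0854
finger_force: 0.0
```

```bash
python3 -c "
from h import *
print(bot.observe()['qpos'].round(2))
go([.506,-.329,.18],[2.618,0,1.389])"
```

```text
[-0.56  0.28  0.75  2.37 -1.26  0.16  1.16]
turn [-0.12  0.07  0.02] shift [-8.35  1.36  0.89]
```

Call:
{"fn": "play_rows", "kwargs": {"plan": [[[-1,0.2,0],[0,0,0],-1],[[-1,0.2,0],[0,0,0],-1],[[-1,0.2,0],[0,0,0],-1],[[-1,0.2,0],[0,0,0],-1],[[-1,0.2,0],[0,0,0],-1],[[-1,0.2,0],[0,0,0],-1],[[-1,0.2,0],[0,0,0],-1],[[-1,0,0],[0,0,0],-1],[[-0.3,0,0],[0,0,0],-1]]}}

```text
clock: 25.15
position: [0.4955, -0.3264, 0.2012]
tool_rot: [2.636, 0.011, 1.385]
force: [0.6, 0.9, -0.9]
grip_width: 0.0852
finger_force: 0.0
```

```bash
cat > tips.py <<'E'
from h import *
s=bot.observe(); print(s['qpos'].round(2),s['clock'],s['position'],s['tool_rot'])
y=-.182; u=np.array([np.cos(y),np.sin(y),0]); l=np.array([-np.sin(y),np.cos(y),0]); zc=-.5*u+np.array([0,0,.866]); M=np.stack([np.cross(l,zc),l,zc],1)
C=np.array([.555,-.338,.0935])
print("rep in case frame",((s['position']-C)@M).round(4))
R=Rt(s['tool_rot'])
for n in ('wrist','scene'):
    f=grab_frame(n); p,uu,v=pts(f); q=R.inv().apply(p-s['position']); V=f['pixels'][v,uu].max(1); 
    sat=np.ptp(f['pixels'][v,uu].astype(int),1)
    m=(abs(q[:,0])<.03)&(abs(q[:,1])<.065)&(q[:,2]>-.1)&(q[:,2]<.03)&(V<110)&(sat<25)
    a=q[m]
    for lo,hi in ((-.065,-.03),(.03,.065),(-.03,.03)):
        b=a[(a[:,1]>lo)&(a[:,1]<hi)]
        if len(b)>5: print(n,len(b),"tool-frame finger lo",np.percentile(b,1,0).round(3),"hi",np.percentile(b,99,0).round(3))
    H,Sa,_=cv2.cvtColor(f["pixels"],cv2.COLOR_RGB2HSV)[v,uu].T
    m=((H<10)|(H>170))&(Sa>110)&(abs(p[:,0]-.55)<.07)&(abs(p[:,1]+.337)<.1)&(p[:,2]>.06)
    k=(p[m]-C)@M
    if m.sum()>20: print(n,m.sum(),"case lo",np.percentile(k,2,0).round(3),"hi",np.percentile(k,98,0).round(3))
E
python3 tips.py; python3 -c "
from h import *
go([.506,-.329,.18],[2.618,0,1.389]); f=grab_frame('scene'); save(f,'i.png',(220,150,420,310),4)"
```

```text
[ 0.    0.41  0.75  2.14 -1.21  0.52  1.51] 25.15 [ 0.49554812 -0.32638259  0.20121385] [2.6361119  0.01115128 1.38460438]
rep in case frame [0.0014 0.0007 0.1236]
wrist 11733 tool-frame finger lo [-0.009 -0.065 -0.1  ] hi [ 0.019 -0.031 -0.036]
wrist 11767 tool-frame finger lo [-0.009  0.031 -0.1  ] hi [ 0.019  0.065 -0.035]
wrist 3763 tool-frame finger lo [ 0.011 -0.03  -0.1  ] hi [ 0.019  0.03  -0.091]
wrist 8237 case lo [-0.026 -0.069 -0.032] hi [0.021 0.094 0.027]
scene 305 tool-frame finger lo [-0.017 -0.064 -0.099] hi [ 0.011 -0.031 -0.033]
scene 308 tool-frame finger lo [-0.017  0.033 -0.1  ] hi [ 0.01   0.064 -0.034]
scene 52 tool-frame finger lo [-0.018 -0.03  -0.1  ] hi [ 0.006  0.027 -0.091]
scene 1429 case lo [-0.014 -0.077 -0.014] hi [0.018 0.067 0.027]
turn [-0.12  0.07  0.01] shift [-0.07 -0.06  0.94]
```

View pics/i.png

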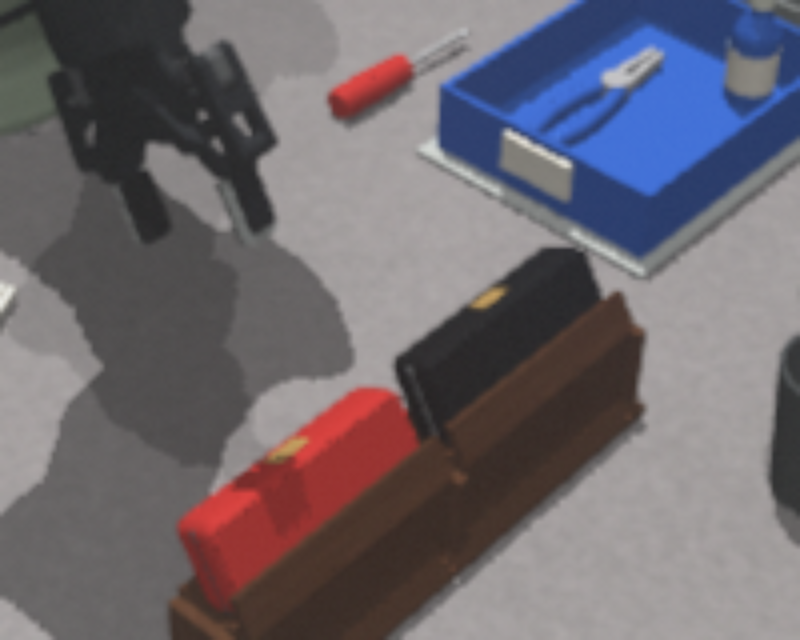

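The picture shows the open gripper in line with the red case (clasp at 290,450), and the fingers are symmetric in the tool frame. The length error lies along the tool axis. Descending along the lean.

Call:
{"fn": "play_rows", "kwargs": {"newtons": 60, "plan": [[[0,0,0],[-0.12,0.07,0],-1],[[0,0,1],[0,0,0],-1],[[0,0,1],[0,0,0],-1],[[0,0,1],[0,0,0],-1],[[0,0,1],[0,0,0],-1]]}}

```text
clock: 25.92
position: [0.5455, -0.3322, 0.1163]
tool_rot: [2.619, -0.001, 1.394]
force: [-5.2, -27.5, -3.7]
grip_width: 0.0855
finger_force: 0.0
```

```bash
python3 tips.py
```

```text
[ 0.61  0.52 -0.07  2.08 -1.26  0.16  1.6 ] 25.925 [ 0.54548809 -0.33224649  0.11631237] [ 2.61872271e+00 -6.66093308e-04  1.39411265e+00]
rep in case frame [0.0024 0.0039 0.025 ]
wrist 11746 tool-frame finger lo [-0.009 -0.065 -0.1  ] hi [ 0.019 -0.031 -0.035]
wrist 11853 tool-frame finger lo [-0.009  0.031 -0.1  ] hi [ 0.019  0.065 -0.035]
wrist 3777 tool-frame finger lo [ 0.011 -0.03  -0.1  ] hi [ 0.019  0.03  -0.091]
wrist 17019 case lo [-0.027 -0.057 -0.032] hi [0.021 0.095 0.027]
scene 271 tool-frame finger lo [-0.015 -0.065 -0.1  ] hi [ 0.014 -0.031 -0.032]
scene 281 tool-frame finger lo [-0.015  0.033 -0.099] hi [ 0.012  0.065 -0.034]
scene 62 tool-frame finger lo [-0.016 -0.03  -0.1  ] hi [ 0.012  0.029 -0.089]
scene 1418 case lo [-0.013 -0.077 -0.015] hi [0.018 0.067 0.027]
```

```bash
python3 -c "
from h import *
s=bot.observe(); print({k:np.round(v,3).tolist() for k,v in s.items()})"
```

```text
{'clock': 26.025, 'qpos': [0.609, 0.522, -0.069, 2.084, -1.263, 0.162, 1.602], 'qd': [-0.068, -0.046, 0.131, 0.015, 0.01, -0.04, -0.024], 'joint_efforts': [3.867, -78.181, -3.51, -25.916, -0.677, 0.672, 0.557], 'position': [0.545, -0.331, 0.115], 'tool_rot': [2.621, -0.003, 1.395], 'force': [-0.846, -1.003, 0.625], 'moment': [0.062, 0.513, -0.036], 'finger_force': 0.0, 'grip_width': 0.085}
```

Call:
{"fn": "play_rows", "kwargs": {"plan": [[[0,0,0],[0.4,0,0],-1],[[0,0,0.5],[0,0,0],-1],[[0,0,0.5],[0,0,0],-1]]}}

```text
clock: 26.4
position: [0.5572, -0.3351, 0.094]
tool_rot: [2.665, 0.003, 1.395]
force: [-0.0, 0.1, 0.2]
grip_width: 0.0856
finger_force: 0.0
```

```bash
python3 tips.py | head -2;  python3 -c "
from h import *
print(bot.observe()['force'])"
```

```text
[ 0.49  0.57  0.06  2.04 -1.2   0.21  1.5 ] 26.4 [ 0.55721961 -0.33505545  0.09401381] [2.66524857 0.003017   1.39480261]
rep in case frame [ 0.0017  0.0033 -0.0004]
[-0.08775573 -0.36085831  0.63457395]
```

Call:
{"fn": "play_rows", "kwargs": {"plan": [[[0,0,0.5],[0,0,0],-1],[[0,0,0.5],[0,0,0],-0.6],[[0,0,0],[0,0,0],0],[[0,0,0],[0,0,0],1],[[0,0,0],[0,0,0],1],[[0,0,0],[0,0,0],1],[[0,0,0],[0,0,0],1]]}}

```text
clock: 27.38
position: [0.5664, -0.3379, 0.0715]
tool_rot: [2.667, 0.001, 1.392]
force: [-10.4, 3.0, 4.9]
grip_width: 0.0352
finger_force: 59.4
```

```bash
python3 tips.py | head -2;  python3 -c "
from h import *
print(bot.observe()['force'])"
```

```text
[ 0.54  0.62 -0.01  2.02 -1.26  0.16  1.57] 27.375 [ 0.56638613 -0.33794573  0.0714877 ] [2.66663865e+00 5.89373219e-04 1.39224714e+00]
rep in case frame [-0.0013  0.0021 -0.0247]
[-11.44638274   3.3972759    6.06732028]
```

Gripped at 35 mm. Drawing it out along the lean, then turning upright.

Call:
{"fn": "play_rows", "kwargs": {"plan": [[[0,0,-0.5],[0,0,0],1],[[0,0,-0.7],[0,0,0],1],[[0,0,-0.9],[0,0,0],1],[[0,0,-0.9],[0,0,0],1],[[0,0,-0.9],[0,0,0],1],[[0,0,-0.5],[0.2,0,0],1],[[0,0,0],[0.8,0,0.12],1],[[0,0,0],[0.8,0,0],1],[[0,0,0],[0.8,0,0],1],[[0,0,0],[0.56,0,0],1]]}}

```text
clock: 28.72
position: [0.5185, -0.3287, 0.17]
tool_rot: [-3.141, -0.005, 1.377]
force: [-0.7, 0.4, -2.5]
grip_width: 0.0349
finger_force: 60.5
```

```bash
python3 -c "
from h import *
s=bot.observe();print(s['qpos'].round(2),s['position'])
go([.548,.137,.17],[np.pi,0,1.374])
f=grab_frame('scene'); p,u,v=pts(f); q=Rt(s['tool_rot']).inv().apply(p-s['position'])
H,Sa,_=cv2.cvtColor(f['pixels'],cv2.COLOR_RGB2HSV)[v,u].T
m=((H<10)|(H>170))&(Sa>110)&(np.abs(q)<.12).all(1)
print(m.sum(),np.percentile(q[m],[1,99],axis=0).round(3))
"
```

```text
[ 0.01  0.66  0.72  1.7  -0.51  0.98  0.73] [ 0.51847796 -0.32870965  0.16995206]
turn [-0.01 -0.03  0.02] shift [18.5  -2.48 -0.  ]
1219 [[-0.08  -0.015 -0.056]
 [ 0.064  0.032 -0.002]]
```

Call:
{"fn": "play_rows", "kwargs": {"plan": [[[0.9,0,-0.1],[0,0,0],1],[[1,0,-0.1],[0,0,0],1],[[1,-0.1,0],[0,0,0],1],[[1,-0.1,0],[0,0,0],1],[[1,-0.1,0],[0,0,0],1],[[1,-0.1,0],[0,0,0],1],[[1,-0.1,0],[0,0,0],1],[[1,-0.2,0],[0,0,0],1],[[1,-0.2,0],[0,0,0],1],[[1,-0.2,0],[0,0,0],1],[[1,-0.2,0],[0,0,0],1],[[1,-0.2,0],[0,0,0],1],[[1,-0.2,0],[0,0,0],1],[[1,-0.2,0],[0,0,0],1],[[1,-0.2,0],[0,0,0],1],[[1,-0.2,0],[0,0,0],1],[[1,-0.2,0],[0,0,0],1],[[1,-0.2,0],[0,0,0],1],[[0.6,0,0],[0,0,0],1],[[0,0,0],[0,0,0],1]]}}

```text
clock: 31.28
position: [0.5413, 0.1382, 0.1771]
tool_rot: [3.139, -0.007, 1.377]
force: [-0.0, 0.7, -1.2]
grip_width: 0.0352
finger_force: 60.5
```

```bash
python3 -c "
from h import *
s=bot.observe();print(s['position'])
go([.548,.141,.018],[np.pi,0,1.374])
f=grab_frame('scene'); save(f,'j.png',(280,90,450,230),4); p,u,v=pts(f); q=Rt(s['tool_rot']).inv().apply(p-s['position'])
H,Sa,_=cv2.cvtColor(f['pixels'],cv2.COLOR_RGB2HSV)[v,u].T
m=((H<10)|(H>170))&(Sa>110)&(np.abs(q)<.12).all(1)
print(m.sum(),np.percentile(q[m],[1,99],axis=0).round(3))
"
```

```text
[0.54129262 0.13824353 0.17714758]
turn [ 0.02 -0.05  0.02] shift [0.16 0.24 6.37]
690 [[-0.081 -0.015 -0.069]
 [ 0.061  0.034 -0.001]]
```

View pics/j.png

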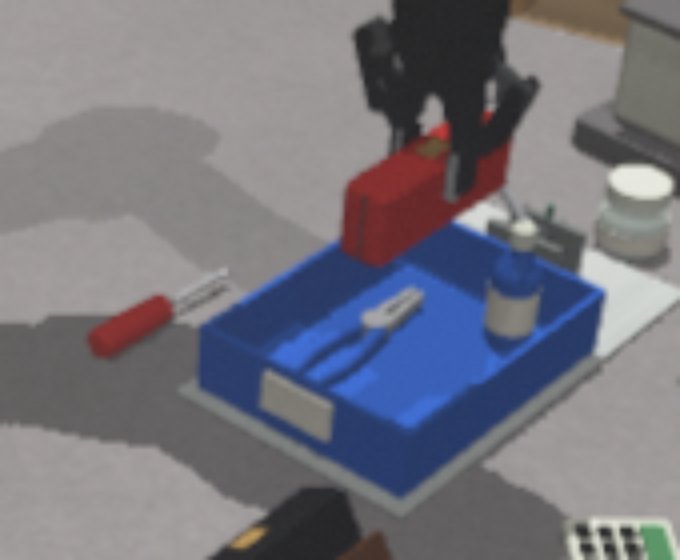

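The case hangs upright over the tray at (420,200), with the pliers and bottle below and clear of it. Lowering.

Call:
{"fn": "play_rows", "kwargs": {"plan": [[[0.49,0.26,0],[0,0,0],1],[[0,0,1],[0,0,0],1],[[0,0,1],[0,0,0],1],[[0,0,1],[0,0,0],1],[[0,0,1],[0,0,0],1],[[0,0,0.9],[0,0,0],1],[[0,0,0.6],[0,0,0],1],[[0,0,0.5],[0,0,0],1],[[0,0,0.2],[0,0,0],1],[[0,0,0],[0,0,0],1]]}}

```text
clock: 32.58
position: [0.5506, 0.1496, 0.0221]
tool_rot: [3.14, -0.007, 1.376]
force: [0.6, 0.6, -1.2]
grip_width: 0.0351
finger_force: 60.6
```

Call:
{"fn": "play_rows", "kwargs": {"plan": [[[0,0,0.2],[0,0,0],1],[[0,0,0.1],[0,0,0],1],[[0,0,0],[0,0,0],1]]}}

```text
clock: 32.95
position: [0.5509, 0.15, 0.0163]
tool_rot: [3.139, -0.009, 1.377]
force: [-9.0, 0.2, 35.2]
grip_width: 0.0355
finger_force: 65.1
```

Call:
{"fn": "play_rows", "kwargs": {"plan": [[[0,0,-0.1],[0,0,0],1],[[0,0,0],[0,0,0],-0.15],[[0,0,0],[0,0,0],-0.15],[[0,0,0],[0,0,0],-0.15],[[0,0,-0.5],[0,0,0],-0.15],[[0,0,-1],[0,0,0],-0.15],[[0,0,-1],[0,0,0],-0.15],[[0,0,-1],[0,0,0],-0.15],[[0,0,-1],[0,0,0],-0.15],[[0,0,-1],[0,0,0],-0.15],[[0,0,-1],[0,0,0],-0.15]]}}

```text
clock: 34.33
position: [0.5499, 0.1485, 0.1812]
tool_rot: [3.139, -0.007, 1.376]
force: [0.8, -0.6, 0.0]
grip_width: 0.0493
finger_force: 0.0
```

```bash
python3 -c "
from h import *
s=bot.observe();print(s['position'],s['qpos'].round(2),s['clock'])
yaw=-.198; R=np.array([[np.cos(yaw),-np.sin(yaw)],[np.sin(yaw),np.cos(yaw)]])
for n in ('scene','top'):
  f=grab_frame(n); p,u,v=pts(f); h=cv2.cvtColor(f['pixels'],cv2.COLOR_RGB2HSV)[v,u].T; H,Sa,V=h
  l=np.c_[(p[:,:2]-[.518,.184])@R,p[:,2]]
  m=((H<10)|(H>170))&(Sa>110)&(abs(l[:,0])<.09)&(abs(l[:,1])<.125)&(p[:,2]<.11)
  print(n,'red',m.sum(),np.percentile(l[m],[1,50,99],axis=0).round(3).tolist() if m.sum() else '')
  g=(H>38)&(H<85)&(Sa>70)&(abs(p[:,0]-.5)<.12)&(abs(l[:,1]-.175)<.05)&(p[:,2]>.06)
  print('knob',g.sum(),np.percentile(l[g],[1,50,99],axis=0).round(3).tolist() if g.sum() else '')
  if n=='scene': save(f,'k.png',(280,90,450,230),4)
"
```

```text
[0.54987771 0.14846244 0.18116168] [-0.9   0.6   0.79  1.81 -0.52  0.95 -0.08] 34.325
scene red 660 [[-0.016, -0.106, 0.013], [0.055, -0.04, 0.063], [0.062, 0.043, 0.071]]
knob 36 [[-0.082, 0.159, 0.107], [-0.069, 0.165, 0.116], [-0.059, 0.175, 0.126]]
top red 288 [[0.021, -0.104, 0.049], [0.035, -0.059, 0.068], [0.054, -0.001, 0.074]]
knob 0
```

View pics/k.png

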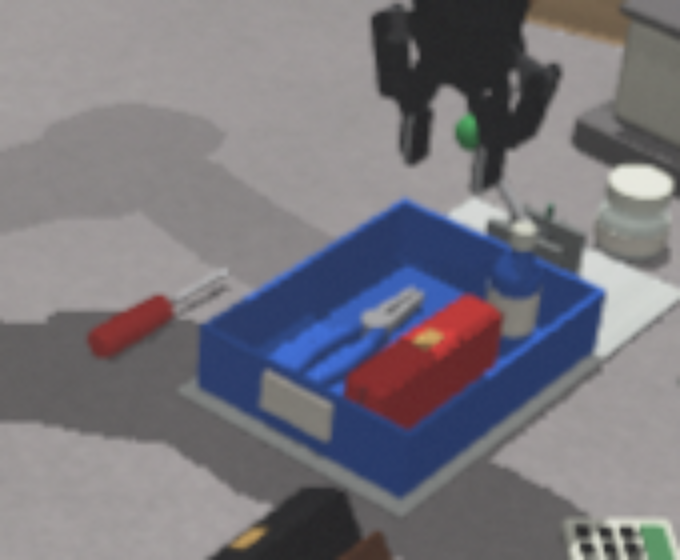

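All three objects are in: case (425,360), pliers (360,340), bottle (513,290). The knob is at (467,130). Next I grip the knob and carry it along its arc to upright.

Call:
{"fn": "play_rows", "kwargs": {"newtons": 25, "plan": [[[1,-0.54,0],[0,0,0],-1],[[1,-0.54,0],[0,0,0],-1],[[1,-0.54,0],[0,0,0],-1],[[1,-0.54,0],[0,0,0],-1],[[1,-0.54,0],[0,0,0],-1],[[1,-0.54,0],[0,0,0],-1],[[1,-0.54,0],[0,0,0],-1],[[1,-0.54,0],[0,0,0],-1],[[0.1,0,0],[0,0,0],-1],[[0,0,0],[0,0,0],-1]]}}

```text
clock: 35.67
position: [0.4832, 0.3675, 0.1807]
tool_rot: [3.139, -0.007, 1.376]
force: [0.4, -0.5, -0.2]
grip_width: 0.085
finger_force: 0.0
```

```bash
python3 -c "
from h import *
s=bot.observe();print(s['position'],s['qpos'].round(2))
yaw=-.198; R=np.array([[np.cos(yaw),-np.sin(yaw)],[np.sin(yaw),np.cos(yaw)]])
for n in ('wrist','scene'):
  f=grab_frame(n); p,u,v=pts(f); H,Sa,V=cv2.cvtColor(f['pixels'],cv2.COLOR_RGB2HSV)[v,u].T
  l=np.c_[(p[:,:2]-[.518,.184])@R,p[:,2]]
  g=(H>38)&(H<85)&(Sa>70)&(abs(l[:,0])<.12)&(abs(l[:,1]-.175)<.05)&(p[:,2]>.08)
  if g.sum():
    c=np.linalg.lstsq(np.c_[2*p[g],np.ones(g.sum())],(p[g]**2).sum(1),rcond=None)[0]
    print(n,g.sum(),np.percentile(l[g],[1,99],axis=0).round(3).tolist(),np.percentile(p[g],[1,99],axis=0).round(3).tolist(),c[:3].round(4), np.sqrt(c[3]+(c[:3]**2).sum()).round(4))
go([.4835,.3683,.077])
"
```

```text
[0.48324127 0.36753479 0.18074418] [-1.26  0.66  0.8   1.71 -0.55  1.   -0.45]
wrist 5752 [[-0.116, 0.165, 0.114], [0.001, 0.194, 0.299]] [[0.44, 0.348, 0.114], [0.555, 0.391, 0.299]] [0.5086 0.4248 0.2033] 0.0976
scene 55 [[-0.082, 0.16, 0.106], [-0.053, 0.183, 0.126]] [[0.472, 0.354, 0.106], [0.499, 0.377, 0.126]] [0.4855 0.3655 0.1148] 0.0118
turn [0. 0. 0.] shift [ 0.02 -0.02  4.16]
```

Call:
{"fn": "play_rows", "kwargs": {"plan": [[[0,0,1],[0,0,0],-1],[[0,0,1],[0,0,0],-1],[[0,0,1],[0,0,0],-0.8],[[0,0,1],[0,0,0],-0.6],[[0,0,0.1],[0,0,0],-0.4],[[0,0,0],[0,0,0],0],[[0,0,0],[0,0,0],1],[[0,0,0],[0,0,0],1],[[0,0,0],[0,0,0],1]]}}

```text
clock: 36.9
position: [0.4832, 0.3692, 0.0795]
tool_rot: [3.14, -0.008, 1.377]
force: [-7.3, -1.7, 11.6]
grip_width: 0.0288
finger_force: 27.0
```

Call:
{"fn": "play_rows", "kwargs": {"plan": [[[0,0.31,-0.27],[0,0,0],1],[[0,0.31,-0.23],[0,0,0],1],[[0,0.34,-0.19],[0,0,0],1],[[0,0.34,-0.16],[0,0,0],1],[[0,0.36,-0.12],[0,0,0],1],[[0,0.37,-0.09],[0,0,0],1],[[0,0.38,-0.05],[0,0,0],1],[[0,0.4,-0.02],[0,0,0],1],[[0,0,0],[0,0,0],1],[[0,0,0],[0,0,0],1]]}}

```text
clock: 38.15
position: [0.5525, 0.3556, 0.1074]
tool_rot: [3.139, -0.008, 1.377]
force: [-0.8, 2.5, 6.3]
grip_width: 0.0284
finger_force: 26.2
```

```bash
cat > knob.py <<'E'
from h import *
s=bot.observe(); yaw=-.198; R=np.array([[np.cos(yaw),-np.sin(yaw)],[np.sin(yaw),np.cos(yaw)]])
print('rep local',(s['position'][:2]-[.518,.184])@R,s['position'][2])
for n in ('top','scene'):
  f=grab_frame(n); p,u,v=pts(f); H,Sa,V=cv2.cvtColor(f['pixels'],cv2.COLOR_RGB2HSV)[v,u].T
  l=np.c_[(p[:,:2]-[.518,.184])@R,p[:,2]]
  g=(H>38)&(H<85)&(Sa>70)&(abs(l[:,0])<.12)&(abs(l[:,1]-.175)<.035)&(p[:,2]>.08)&(p[:,2]<.17)
  if g.sum(): print(n,g.sum(),np.percentile(l[g],[1,50,99],axis=0).round(3).tolist())
E
python3 knob.py
```

```text
rep local [6.56497671e-05 1.75019223e-01] 0.10743407963421495
top 43 [[-0.013, 0.162, 0.141], [-0.0, 0.169, 0.151], [0.012, 0.18, 0.164]]
scene 49 [[-0.014, 0.157, 0.135], [0.003, 0.165, 0.145], [0.013, 0.179, 0.154]]
```

Knob local x ≈ 0 and its top is at 0.155, so the lever is upright. Releasing and retreating straight up.

Call:
{"fn": "play_rows", "kwargs": {"plan": [[[0,0,0],[0,0,0],0],[[0,0,0],[0,0,0],-0.3],[[0,0,0],[0,0,0],-0.3],[[0,0,-0.5],[0,0,0],-0.3],[[0,0,-1],[0,0,0],-0.3],[[0,0,-1],[0,0,0],-0.3],[[0,0,-1],[0,0,0],-0.3],[[0,0,-1],[0,0,0],-0.3],[[0,0,-1],[0,0,0],-0.3],[[0,0,0],[0,0,0],-0.3],[[0,0,0],[0,0,0],-0.3]]}}

```text
clock: 39.62
position: [0.5516, 0.3541, 0.244]
tool_rot: [3.14, -0.007, 1.376]
force: [-0.8, 0.9, -1.5]
grip_width: 0.0557
finger_force: 0.0
```

```bash
python3 knob.py; python3 -c "
from h import *
save(grab_frame('scene'),'z.png',(230,70,470,250),3)"
```

```text
rep local [-0.00052042  0.17340238] 0.2440249687770411
top 51 [[-0.012, 0.162, 0.142], [-0.002, 0.172, 0.151], [0.01, 0.182, 0.159]]
scene 62 [[-0.009, 0.159, 0.134], [0.005, 0.167, 0.146], [0.017, 0.182, 0.155]]
```

View pics/z.png

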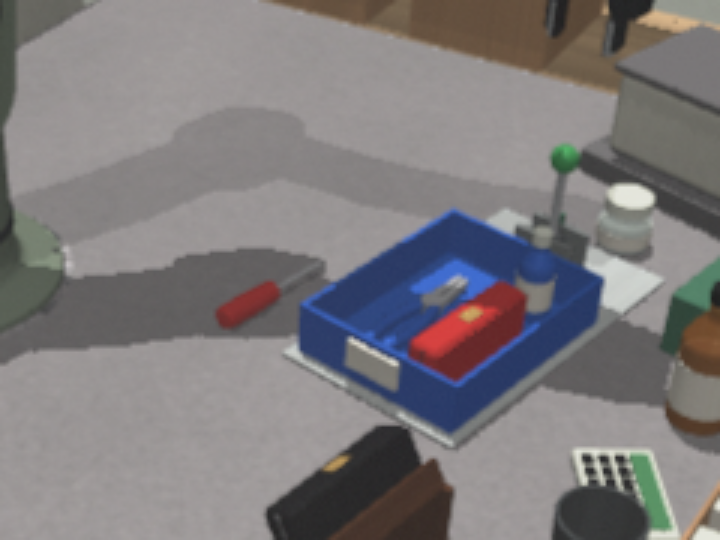

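The lever stands upright with its knob at (565,158). All three items are in the tray, the black case is in its rack, and the gripper is clear.

```bash
python3 -c "
from workcell import bot
print(bot.job_done())"
```

```text
the job is handed in; nothing more can be done
None
```

I handed the job in at about 40 s with no verdict shown; the last picture has the red case, blue pliers and spray bottle in the blue tray, the lever upright, and the black case still in its rack.

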